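# Tip a cuvette block down and push it home against the bench stop

## Robot

A 6-joint arm with a two-finger parallel gripper is mounted at the origin on a cart in front of the work surface, level with it; the furniture and walls round the work are solid. World frame = base frame: x ahead of the robot, y to its left, z up, the work surface at z = 0. Lengths are in mm, angles in rad, forces in N, time in s.
With the tool pointing down it reaches from about 350 to 975 mm from the base axis. Payload 7.1 kg.
Tool frame: the origin (TCP) lies between the finger pads; the fingertips stand 14 mm ahead of it and the grasp point (between the pads) lies 5 mm behind it; z points along the fingers, y is the line along which they close (so a half turn about z gives the same grasp; the last joint's range is limited). The gripper opens to 88 mm and grips with 3 to 60 N. Pads are 20 mm wide; open, the fingers measure 115 mm over their backs; the gripper's body (75 mm by 178 mm) begins 61 mm behind the grasp point.
Start: joints at [-1.328, 0.423, 1.63, -0, 1.089, -0.019], TCP at [161.781, -603.682, 236.675] pointing down, gripper open.
Joint ranges: [-3, 3], [-0.9, 2.11], [0.09, 2.58], [-1.31, 4.45], [0.11, 2.69], [-2.54, 2.54]. Speed limits (rad/s): [2.39, 2.39, 3.01, 3.14, 3.14, 3.14].

## Interface

Orientations are given as a rotation vector (axis times angle).
In Python, from workcell import ctrl gives the robot as it stands. The module is installed in compiled form; this text tells all that it offers.
- The arm moves only by the tool servo_tool, never from a script. Its argument "plan" is a list of rows, each a list of 3 entries, a list of its own where there are three numbers: the closure, from 0 (fully open) to 1 (shut), then the shift along the world's x, y, z in mm, then the turn about the world's z in degrees. In form: [[hand, [x, y, z], yaw], ...]. A call has 1 to 10 rows; each row is the pose to reach, as a shift and turn from the pose commanded when the call began; what a row does not reach only later rows make up. A row lasts 1/12 s, in which the tool goes at most 41.7 mm and 7.16 degrees, less where a joint would pass 70% of its speed; a pose out of reach is approached as far as the arm can. A call with a gripper value outside its range is refused whole. The fingers move at their own pace and stop on an object; the grip force is fixed at half the most. Time passes only in rows, so rows that repeat a pose let the fingers close. It gives the time, the measured TCP pose, the force, the opening and the grip force at its end, in the units of the state.
- ctrl.get_obs(): the state, without advancing time (a new reading comes with each control period).
- ctrl.get_image(name): name is "side" or "top" or "wrist"; returns the picture (420x560x3 uint8, blue, green, red); there is no depth.
- ctrl.camera_info(name): a dict with "fovy" (degrees; the focal length in pixels is half the picture's height over the tangent of half this angle, whatever the lens; pixels are square), "cx", "cy" (the principal point, pixels), "k1" (the pictures are not rectified: a ray, as slopes to the right and down, at radius r is drawn at 1 + k1 r^2 times it, then the intrinsics apply), "rvec" (rotation vector, rad) and "tvec" (3), from world to camera coordinates, as OpenCV has them; the wrist camera has in their place "T_tool_cam" (4x4, takes a point from camera to tool coordinates, whose origin is the TCP and whose axes are the flange's). Camera axes: x right, y down, z forward; pixel columns grow to the right and rows downward; lengths in mm; the calibration is good to about 2 mm. A picture is of the moment at which its call begins: read the wrist's pose just before it. camera_info takes no time and is no camera call.
- ctrl.close_job(): hands the job in; it is judged then, once.
The state is a dict: "t": time; "qpos": joint angles; "qvel": joint speeds; "joint_torque": joint torques, N m; "ee_pos": TCP position; "orientation": TCP orientation; "ft_force": force on the tool from outside, world axes, zero at the start; "moment": the same for the moment, N m; "width": finger opening in mm; "grasp_force": force on a finger pad.
Only numpy, scipy, OpenCV 4.12 (cv2) and the standard library are available. Lean on these libraries where they do the work, as an engineer would, in place of code of your own. Each camera call takes 0.05 s, during which the arm holds its last target. There are 200 camera calls.

## Task

A cuvette block has been left standing on its end in front of the low metal stop bar on the bench. Push it over with the fingertips so that it lies flat with its wells facing up, then push it along the bench until its end rests squarely against the stop bar, wholly within the bar's length. Only push it, never pick it up off the bench, and leave the two bottles and the clear case lid where they are.

Things in the scene. Friction and masses are not known exactly. Their poses are not given: they have to be found in the camera images.
- cuvette_block: Slab 56 x 98 x 30 mm, 60 to 130 g, loose; two rows of wells open in one 56 x 98 face. Origin: centre of the face behind the wells (underside). x along the 56 mm width, y along the 98 mm length, z out through the wells (their face is at z = +30 mm). It starts on a 56 x 30 end: y up, z roughly away from the bar, underside facing the bar. A push near the top of the wells' face tips it wells up.
- top_end (a point): Point of the cuvette block at y = +49 mm of its frame, in the middle of the lower edge (underside) of the end that is on top at the start. Once the block has been tipped this end faces the stop bar.
- stop_bar: Fixed straight aluminium bar, 200 mm long, 20 deep, 28 high, with a screwed-down foot behind it. Origin at bench level in the middle of its flat front face; x points through the bar, away from its front (the block's origin starts 145 to 185 mm off on the -x side and is to be pushed in +x), y along the bar (ends at -100 and +100 mm), z up.
- case_lid: Bystander: clear shallow lid lying upside down, 58 x 100 x 12 mm, loose; origin at the centre of its underside. Stands to the left or right of the block's path.
- small_bottle: Bystander: small dark bottle, diameter 34 mm, 59 mm high, loose; origin at the centre of its foot. Stands on the other side of the block's path from the lid.
- wide_bottle: Bystander: white wide-necked bottle, diameter 47 mm, 98 mm high, loose; origin at the centre of its foot. Stands behind the bar.
Mind the look-alikes: they are no part of the job. There is more than one size of the cuvette_block; the job needs the larger. What is shaped like the stop_bar but brown is not meant.

How it is judged:
By the outcome, as a careful person would: the job done as asked, in the order asked, and still so for the second after the job is handed in, with the robot touching nothing.
It also fails if it takes over 45 s, if anything falls off the work surface, if the arm or the gripper's body presses on something with over 40 N, if the wrist force passes 120 N, or if a joint passes its speed limit or range.

## Working session

There is one attempt and no reset: what is moved stays moved. The work goes in short steps, Python scripts to look and compute and a tool call to move; the robot and the scene stay as the last step left them, time stands still between calls to the robot, and variables do not carry over. Pictures are saved under pics/ and viewed, at most 10 in all, crops included, and the job is handed in when it is done.

Besides the shell and the picture viewer there is one more tool, called after "Request:" as name(argument=value, ...) on one line, values as JSON. servo_tool: Moves the arm, as the interface text tells. Its arguments: {"type":"object","properties":{"plan":{"type":"array"}},"required":["plan"]}

```bash
mkdir -p pics; cat > h.py <<'E'
import numpy as np, cv2
from workcell import ctrl
def K(c):
    f=210/np.tan(np.radians(c["fovy"])/2)
    return np.array([[f,0,c["cx"]],[0,f,c["cy"]],[0,0,1.]]),np.array([c["k1"],0,0,0,0.])
def ext(n,c,o=None):
    if n!="wrist": return cv2.Rodrigues(np.array(c["rvec"],float))[0],np.array(c["tvec"],float).reshape(3)
    T=np.eye(4);T[:3,:3]=cv2.Rodrigues(np.array(o["orientation"],float))[0];T[:3,3]=o["ee_pos"]
    M=np.linalg.inv(T@np.array(c["T_tool_cam"]));return M[:3,:3],M[:3,3]
# a view = (K,d,R,t)
def view(n,o=None):
    c=ctrl.camera_info(n);return K(c)+ext(n,c,o)
def ray(v,px):
    k,d,R,t=v
    p=cv2.undistortPointsIter(np.array(px,float).reshape(-1,1,2),k,d,None,None,(3,50,1e-9)).reshape(-1,2)
    return -R.T@t,np.c_[p,np.ones(len(p))]@R
def onz(v,px,z):
    C,D=ray(v,px);return C+D*((z-C[2])/D[:,2])[:,None]
def proj(v,P):
    k,d,R,t=v;return cv2.projectPoints(np.array(P,float).reshape(-1,1,3),cv2.Rodrigues(R)[0],t,k,d)[0].reshape(-1,2)
def tri(v1,p1,v2,p2):
    C1,D1=ray(v1,p1);C2,D2=ray(v2,p2);out=[]
    for a,b in zip(D1,D2):
        s=np.linalg.lstsq(np.c_[a,-b],C2-C1,rcond=None)[0];x,y=C1+s[0]*a,C2+s[1]*b
        out.append(np.r_[(x+y)/2,np.linalg.norm(x-y)])
    return np.array(out)
def snap(n,f):
    o=ctrl.get_obs();im=ctrl.get_image(n);cv2.imwrite(f"pics/{f}.png",im);return im,o
E
python3 - <<'E'
from h import *
for n in("top","side"):
    snap(n,n+"0");C,_=ray(view(n),[[280,210]]);print(n,C)
o=ctrl.get_obs();print(o)
E
```

```text
top [ 519.9987115    53.4962758  1042.08675246]
side [395.38587485 880.8150196  757.73885995]
{'t': 0.1, 'qpos': array([-1.32800096e+00,  4.23775111e-01,  1.63062351e+00, -2.55479754e-05,
        1.08859270e+00, -1.89998501e-02]), 'qvel': array([-0.00130932,  0.00052582, -0.00313982,  0.00082766, -0.00139005,
       -0.00032914]), 'joint_torque': array([ 8.51868645e-04, -5.45611596e+01, -2.74324286e+01,  6.46067597e-02,
        1.88210676e-02, -4.63264269e-05]), 'ee_pos': array([ 161.6595896 , -603.2218913 ,  235.96883667]), 'orientation': array([-3.11333877e+00, -4.09891003e-01,  2.80525739e-04]), 'ft_force': array([-0.46570246,  0.64112646,  0.49523466]), 'moment': array([0.03369401, 0.0696472 , 0.03191983]), 'grasp_force': 0.0, 'width': 87.91129917881982}
```

View pics/top0.png

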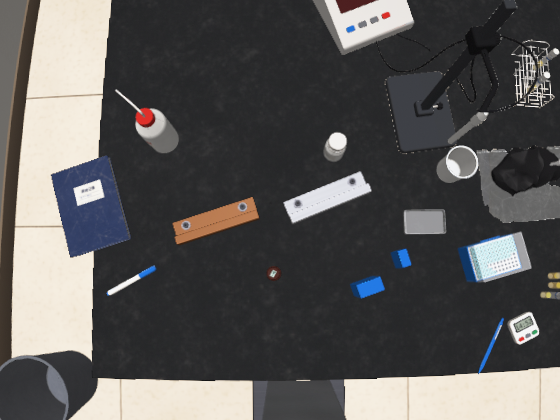

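View pics/side0.png

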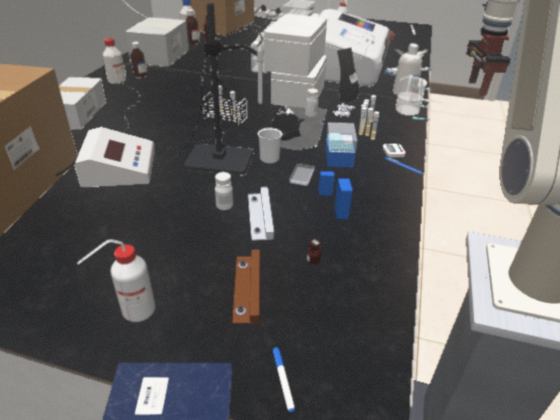

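The top view shows two blue blocks: a larger one at (370,287) and a smaller one at (403,258). It also shows an aluminium bar at (327,197), a brown bar at (215,221), the lid at (425,222), the small bottle at (273,273) and the wide bottle at (335,147). The block at (370,287), seen at (343,199) in the side view, is the larger and so fits. The silver bar fits because the brown one is excluded. I'll confirm this in a crop.

```bash
python3 - <<'E'
from h import *
a=cv2.imread("pics/top0.png")[160:310,250:450];b=cv2.imread("pics/side0.png")[150:270,230:380]
a=cv2.resize(a,None,fx=4,fy=4,interpolation=cv2.INTER_CUBIC)[:,:800]
b=cv2.resize(b,None,fx=5,fy=5,interpolation=cv2.INTER_CUBIC)
cv2.imwrite("pics/ca.png",a);cv2.imwrite("pics/cb.png",b)
E
```

```text
(no output)
```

View pics/ca.png

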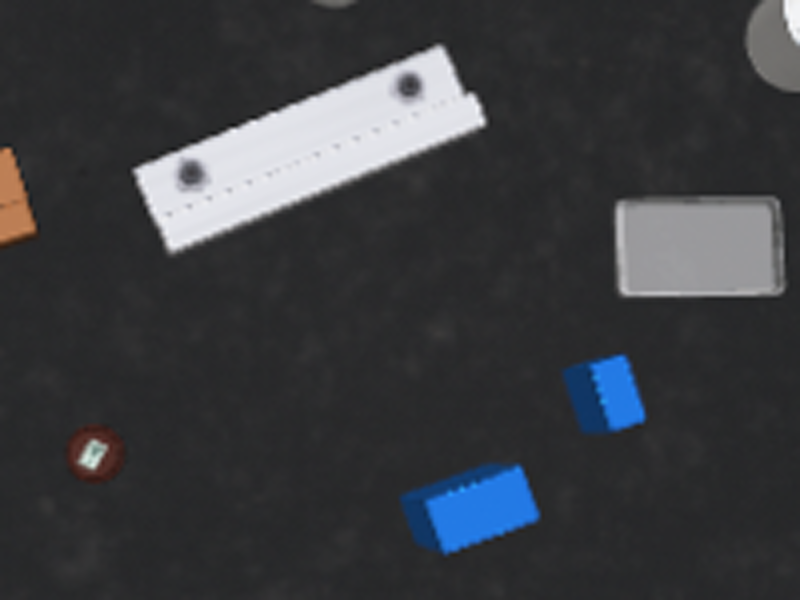

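View pics/cb.png

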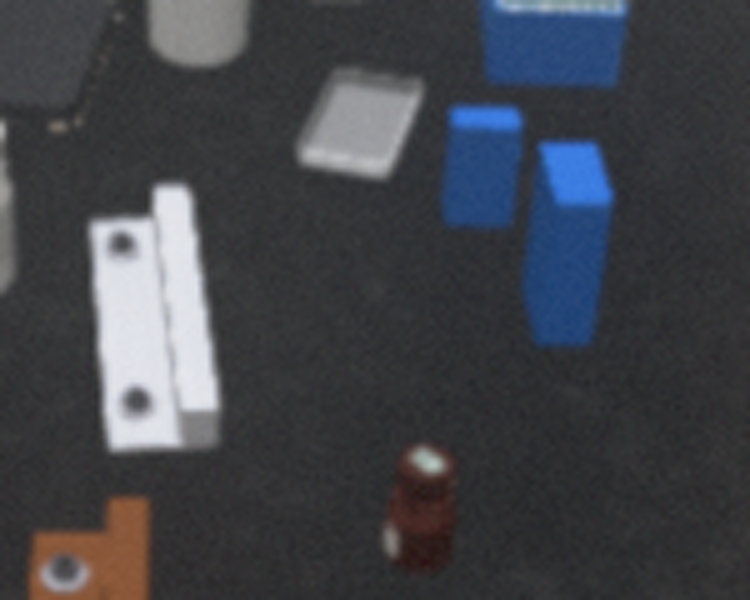

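```bash
python3 - <<'E'
from h import *
np.set_printoptions(precision=1,suppress=True)
t,s=view("top"),view("side")
A=lambda p:np.array(p)/4+[250,160]
B=lambda p:np.array(p)/5+[230,150]
blk=tri(t,A([(427,503),(520,465),(540,519),(445,553)]),s,B([(560,205),(540,143),(598,142),(612,204)]))
print("blk",blk,"edges",[np.linalg.norm(blk[i,:2]-blk[i-3,:2]) for i in range(4)])
sm=tri(t,A([(593,366),(627,354),(645,418),(610,431)]),s,B([(452,130),(455,106),(515,107),(520,130)]));print("small",sm)
bar=tri(t,A([(172,252),(487,124)]),s,B([(219,408),(188,186)]));print("bar",bar)
z=onz(t,A([(172,252),(487,124)]),28);print(z)
O=z.mean(0);d=z[0]-z[1];print(np.linalg.norm(d));yb=d[:2]/np.linalg.norm(d[:2]);xb=np.array([yb[1],-yb[0]])
print("barO",O,"xb",xb,"yaw",np.degrees(np.arctan2(xb[1],xb[0])))
F=np.c_[xb,yb]
for n,P in("blk",blk),("small",sm),("lid",onz(t,A([(618,200),(780,200),(783,295),(622,295)]),12)),("sb",onz(t,A([(95,453)]),59)):print(n,(P[:,:2]-O[:2])@F)
top=onz(t,A([(427,503),(520,465),(540,519),(445,553)]),98);print(top,[np.linalg.norm(top[i]-top[i-3]) for i in range(4)],(top[:,:2]-O[:2])@F)
e=(top[0]-top[1]+top[3]-top[2]);print("blk yaw deg",np.degrees(np.arctan2(e[1],e[0]))-90)
E
```

```text
blk [[ 488.4 -102.2   91.3    0.3]
 [ 507.9 -152.1   94.8    0.7]
 [ 478.6 -162.1   95.2    0.3]
 [ 462.2 -111.2   91.6    1.1]] edges [np.float64(53.52310693998019), np.float64(30.91938963447904), np.float64(53.46657245206522), np.float64(27.664446834081154)]
small [[ 562.5 -202.    61.5    3. ]
 [ 566.9 -220.6   65.7    0.6]
 [ 532.5 -229.1   66.6    1.7]
 [ 525.7 -209.7   64.2    1.8]]
bar [[ 632.1   30.5   23.     1.5]
 [ 705.4 -154.6   23.8    1.5]]
[[ 630.8   30.4   28. ]
 [ 703.9 -153.9   28. ]]
198.30703679815818
barO [667.3 -61.7  28. ] xb [0.9 0.4] yaw 21.635287796146557
blk [[-181.3   28.3]
 [-181.6  -25.2]
 [-212.4  -23.7]
 [-208.9   29.7]]
small [[-149.1  -91.7]
 [-152.  -110.7]
 [-187.1 -105.8]
 [-186.2  -85.3]]
lid [[ -69.6 -157.7]
 [-106.9 -249.6]
 [-159.3 -227.6]
 [-122.  -137. ]]
sb [[-89.6 182.3]]
[[ 488.4 -101.2   98. ]
 [ 507.6 -151.4   98. ]
 [ 478.9 -161.4   98. ]
 [ 462.  -110.2   98. ]] [np.float64(53.7956769869411), np.float64(30.39293532061575), np.float64(53.955898157543615), np.float64(27.909612613511683)] [[-180.8   29.3]
 [-181.6  -24.5]
 [-211.9  -23.2]
 [-208.7   30.7]]
blk yaw deg 19.514033182798926
```

The crops confirm it: the larger standing block is 98 mm tall and the small one about 66 mm. The block is nearly square to the bar (bar yaw about 21.6°), and its path is clear. I'll move behind it with the fingers part closed.

Request:
servo_tool(plan=[[0.77,[30,50,0],0],[0.77,[55,95,0],1],[0.77,[80,135,0],2],[0.77,[105,178,0],3],[0.77,[130,220,0],4],[0.77,[155,262,0],5],[0.77,[180,305,0],6],[0.77,[205,350,0],6.6],[0.77,[230,392,0],6.6],[0.77,[250,425,0],6.6]])

```text
t: 0.93
ee_pos: [373.3, -242.5, 236.6]
orientation: [-3.086, -0.588, 0.0]
ft_force: [0.8, -1.5, -0.2]
width: 24.7
grasp_force: 0.0
```

Request:
servo_tool(plan=[[0.77,[13,23,-20],0],[0.77,[13,23,-60],0],[0.77,[13,23,-100],0],[0.77,[13,23,-136],0],[0.77,[13,23,-138],0],[0.77,[13,23,-138],0],[0.77,[13,23,-138],0]])

```text
t: 1.52
ee_pos: [386.5, -222.0, 99.7]
orientation: [3.086, 0.588, 0.001]
ft_force: [0.8, -0.9, 0.8]
width: 20.2
grasp_force: 0.0
```

```bash
cat >> h.py <<'E'
O=np.array([667.3,-61.7]);th=np.radians(21.6);F=np.array([[np.cos(th),-np.sin(th)],[np.sin(th),np.cos(th)]])
def st():
    o=ctrl.get_obs();np.set_printoptions(precision=2,suppress=True)
    R=cv2.Rodrigues(np.array(o["orientation"]))[0]
    print("t",o["t"],"ee",o["ee_pos"],"bar",(o["ee_pos"][:2]-O)@F,"yaw",np.degrees(np.arctan2(R[1,0],R[0,0])),"toolz",R[:,2],"F",o["ft_force"],"w",o["width"])
E
python3 - <<'E'
from h import *
st();a,_=snap("top","t1");b,_=snap("side","s1")
cv2.imwrite("pics/c1.png",np.hstack([cv2.resize(a[170:330,280:430],(400,427)),cv2.resize(b[120:280,240:390],(400,427))]))
E
```

```text
t 1.5167 ee [ 386.49 -221.98   99.73] bar [-320.09  -45.65] yaw 21.581494541897733 toolz [ 0. -0. -1.] F [ 0.79 -0.87  0.79] w 20.15483308192539
```

View pics/c1.png

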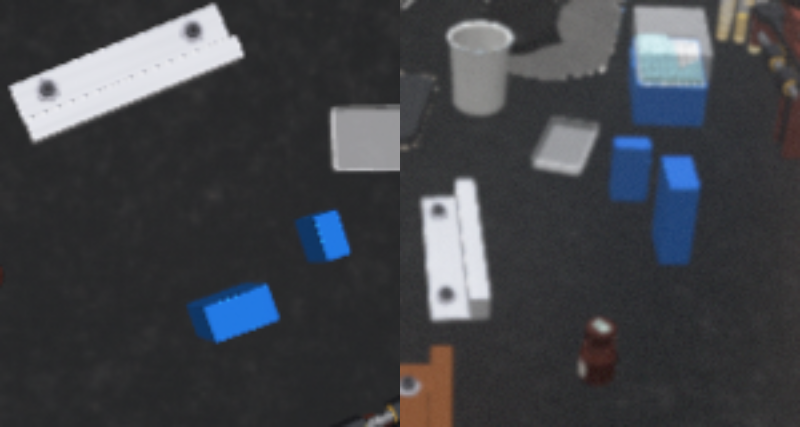

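The picture shows the block untouched, with the fingers still off to the lower right of it in the top crop. Next I line up behind it.

Request:
servo_tool(plan=[[0.77,[15,27,-2],0],[0.77,[30,53,-2],0],[0.77,[38,67,-2],0],[0.77,[38,67,-2],0],[0.77,[38,67,-2],0],[0.77,[38,67,-2],0]])

```text
t: 2.12
ee_pos: [424.4, -155.2, 97.9]
orientation: [3.085, 0.589, 0.003]
ft_force: [0.5, -0.6, 0.1]
width: 20.5
grasp_force: 0.0
```

```bash
python3 - <<'E'
from h import *
st()
E
```

```text
t 2.1167 ee [ 424.42 -155.2    97.91] bar [-260.24    2.48] yaw 21.607229807551736 toolz [ 0. -0. -1.] F [ 0.48 -0.65  0.1 ] w 20.51488931261387
```

Request:
servo_tool(plan=[[0.77,[14,5.5,0],0],[0.77,[28,11,0],0],[0.77,[33,13,0],0],[0.77,[38,15,0],0],[0.77,[43,17,0],0],[0.77,[48,19,0],0],[0.77,[53,21,0],0],[0.77,[57.5,22.8,0],0],[0.77,[62,24.5,0],0],[0.77,[66,26,0],0]])

```text
t: 2.95
ee_pos: [490.4, -128.3, 96.6]
orientation: [-3.086, -0.589, 0.0]
ft_force: [0.1, -0.2, 0.6]
width: 20.2
grasp_force: 0.0
```

Request:
servo_tool(plan=[[0.77,[0,0,0],0],[0.77,[0,0,0],0],[0.77,[0,0,0],0],[0.77,[0,0,0],0],[0.77,[0,0,0],0]])

```text
t: 3.37
ee_pos: [489.7, -128.6, 96.7]
orientation: [-3.086, -0.588, 0.0]
ft_force: [-0.1, 0.8, -0.0]
width: 20.1
grasp_force: 0.0
```

```bash
python3 - <<'E'
from h import *
st();a,_=snap("top","t2");b,_=snap("side","s2")
cv2.imwrite("pics/c2.png",np.hstack([cv2.resize(a[170:330,280:430],(400,427)),cv2.resize(b[120:280,240:390],(400,427))]))
E
```

```text
t 3.3667 ee [ 489.7  -128.55   96.67] bar [-189.74    3.22] yaw 21.590983149349096 toolz [-0.  0. -1.] F [-0.13  0.78 -0.04] w 20.144192461464282
```

View pics/c2.png

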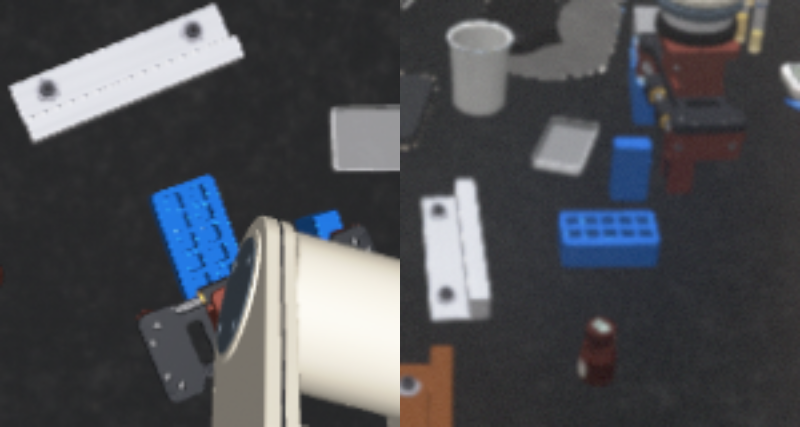

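The block now lies flat with its wells up; in the crop its far end runs from (151,193) to (211,175). I'll back off, lower the fingers and measure.

Request:
servo_tool(plan=[[0.77,[-28,-11,0],0],[0.77,[-52,-21,0],0],[0.77,[-52,-21,-35],0],[0.77,[-52,-21,-70],0],[0.77,[-52,-21,-70],0],[0.77,[-52,-21,-70],0],[0.77,[-52,-21,-70],0]])

```text
t: 4.05
ee_pos: [438.5, -149.6, 27.6]
orientation: [3.086, 0.589, 0.001]
ft_force: [0.2, 0.1, 1.3]
width: 20.2
grasp_force: 0.0
```

```bash
cat >> h.py <<'E'
def blue(f,y0,y1,x0,x1):
    a,_=snap("top",f);h=cv2.cvtColor(a,cv2.COLOR_BGR2HSV)
    m=cv2.inRange(h,(95,120,60),(125,255,255));mm=np.zeros_like(m);mm[y0:y1,x0:x1]=m[y0:y1,x0:x1]
    n,l,s,c=cv2.connectedComponentsWithStats(mm);i=1+np.argmax(s[1:,4]);
    ys,xs=np.where(l==i);v=view("top");
    P=onz(v,np.c_[xs,ys],30.)[:,:2];r=cv2.minAreaRect((((P-O)@F)).astype(np.float32))
    print("area",s[i,4],"bar-frame rect",r);print(cv2.boxPoints(r));return a
E
python3 - <<'E'
from h import *
st();a=blue("t3",225,300,325,378)
cv2.imwrite("pics/c3.png",cv2.resize(a[170:330,280:430],(600,640))[:600])
E
```

```text
t 4.05 ee [ 438.51 -149.63   27.59] bar [-245.1     2.46] yaw 21.607316942650982 toolz [ 0. -0. -1.] F [0.22 0.05 1.34] w 20.209506452990396
area 1154 bar-frame rect ((-128.48709106445312, 1.2501964569091797), (61.177818298339844, 99.47408294677734), 87.08486938476562)
[[-179.72  -26.77]
 [ -80.37  -31.83]
 [ -77.26   29.27]
 [-176.6    34.33]]
```

View pics/c3.png

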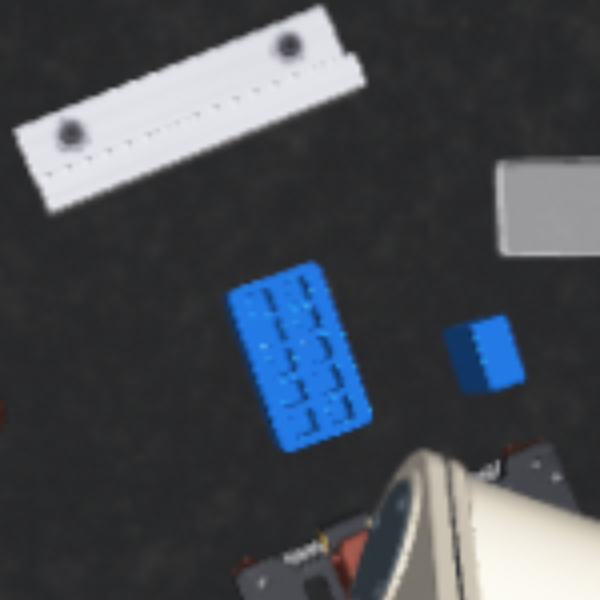

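Request:
servo_tool(plan=[[0.77,[20,9,-1],0],[0.77,[40.3,17,-1],0],[0.77,[45,19,-1],0],[0.77,[49.5,21,-1],0],[0.77,[54,22.7,-1],0],[0.77,[58.7,24.5,-1],0],[0.77,[63.3,26.3,-1],0],[0.77,[68,28.2,-1],0],[0.77,[72.6,30,-1],0],[0.77,[77.3,32,-1],0]])

```text
t: 4.93
ee_pos: [515.3, -117.4, 25.6]
orientation: [-3.086, -0.588, 0.001]
ft_force: [-1.0, 0.7, 1.6]
width: 20.2
grasp_force: 0.8
```

Request:
servo_tool(plan=[[0.77,[4.6,1.8,0],0],[0.77,[9.3,3.7,0],0],[0.77,[14,5.5,0],0],[0.77,[18.6,7.4,0],0],[0.77,[23.2,9.2,0],0],[0.77,[27.9,11,0],0],[0.77,[32.5,12.9,0],0],[0.77,[36,14.3,0],0],[0.77,[38,15,0],0],[0.77,[38,15,0],0]])

```text
t: 5.77
ee_pos: [553.9, -102.4, 25.7]
orientation: [3.086, 0.589, 0.001]
ft_force: [-0.4, -0.1, -1.2]
width: 20.3
grasp_force: 0.0
```

```bash
python3 - <<'E'
from h import *
st();a=blue("t4",190,300,300,378)
E
```

```text
t 5.7667 ee [ 553.89 -102.38   25.73] bar [-120.42    3.93] yaw 21.613987581078746 toolz [ 0. -0. -1.] F [-0.41 -0.12 -1.17] w 20.25443663905602
area 606 bar-frame rect ((-49.56715393066406, 3.8602046966552734), (76.9452896118164, 60.86882400512695), 0.12535327672958374)
[[-88.11  34.21]
 [-87.97 -26.66]
 [-11.03 -26.49]
 [-11.16  34.38]]
```

The block is now square to the bar, with about 11 mm to go.

Request:
servo_tool(plan=[[0.77,[2.3,0.9,0],0],[0.77,[4.6,1.8,0],0],[0.77,[7,2.8,0],0],[0.77,[9.3,3.7,0],0],[0.77,[10.2,4.1,0],0],[0.77,[10.2,4.1,0],0]])

```text
t: 6.32
ee_pos: [563.8, -98.3, 25.7]
orientation: [3.086, 0.589, 0.001]
ft_force: [0.1, -0.7, -0.6]
width: 20.0
grasp_force: 0.0
```

Request:
servo_tool(plan=[[0.77,[0.9,0.4,0],0],[0.77,[0.9,0.4,0],0],[0.77,[0.9,0.4,0],0]])

```text
t: 6.57
ee_pos: [564.4, -98.0, 25.7]
orientation: [3.086, 0.589, 0.0]
ft_force: [0.4, -0.1, 0.4]
width: 20.6
grasp_force: 0.0
```

Request:
servo_tool(plan=[[0.77,[0.9,0.4,0],0],[0.77,[0.9,0.4,0],0],[0.77,[0.9,0.4,0],0]])

```text
t: 6.82
ee_pos: [565.3, -97.6, 25.7]
orientation: [-3.086, -0.589, -0.0]
ft_force: [-0.2, -0.2, 0.1]
width: 20.2
grasp_force: 0.2
```

```bash
python3 - <<'E'
from h import *
st();a=blue("t5",190,300,300,378)
E
```

```text
t 6.8167 ee [565.29 -97.6   25.68] bar [-108.06    4.17] yaw 21.599602204419476 toolz [ 0.  0. -1.] F [-0.25 -0.2   0.1 ] w 20.213940866565736
area 537 bar-frame rect ((-37.25212860107422, 3.717557907104492), (60.917110443115234, 74.80289459228516), 89.88558197021484)
[[-74.71 -26.67]
 [  0.09 -26.82]
 [  0.21  34.1 ]
 [-74.59  34.25]]
```

Request:
servo_tool(plan=[[0.77,[0.9,0.4,0],0],[0.77,[0.9,0.4,0],0],[0.77,[0.9,0.4,0],0]])

```text
t: 7.12
ee_pos: [566.3, -97.2, 25.7]
orientation: [3.086, 0.589, 0.0]
ft_force: [-0.4, -0.4, 0.3]
width: 20.1
grasp_force: 0.2
```

Request:
servo_tool(plan=[[0.77,[0.9,0.4,0],0],[0.77,[0.9,0.4,0],0],[0.77,[0.9,0.4,0],0]])

```text
t: 7.37
ee_pos: [566.5, -97.0, 25.7]
orientation: [-3.086, -0.589, 0.002]
ft_force: [-2.4, -2.3, 3.1]
width: 19.8
grasp_force: 2.1
```

Request:
servo_tool(plan=[[0.77,[0.9,0.4,0],0],[0.77,[0.9,0.4,0],0],[0.77,[0.9,0.4,0],0]])

```text
t: 7.62
ee_pos: [566.6, -96.9, 25.7]
orientation: [-3.086, -0.589, 0.004]
ft_force: [-6.9, -5.2, 5.6]
width: 20.3
grasp_force: 4.1
```

The contact force is building, so the block is against the bar. One small extra press, then back off and check.

Request:
servo_tool(plan=[[0.77,[0.9,0.4,0],0],[0.77,[0.9,0.4,0],0],[0.77,[-1,-0.4,0],0],[0.77,[-4,-1.6,0],0],[0.77,[-20,-8,0],0],[0.77,[-50,-20,0],0],[0.77,[-75,-30,20],0],[0.77,[-95,-38,60],0],[0.77,[-110,-60,90],0],[0.77,[-130,-95,120],0]])

```text
t: 8.45
ee_pos: [441.8, -183.8, 141.1]
orientation: [3.085, 0.592, 0.002]
ft_force: [1.3, -0.1, 0.5]
width: 20.0
grasp_force: 0.0
```

Request:
servo_tool(plan=[[0.77,[-20,-40,20],0],[0.77,[-35,-75,40],0],[0.77,[-50,-110,60],0],[0.77,[-65,-145,60],0],[0.77,[-65,-145,60],0],[0.77,[-65,-145,60],0]])

```text
t: 8.95
ee_pos: [376.8, -331.3, 200.0]
orientation: [3.085, 0.582, 0.003]
ft_force: [-0.8, 0.6, 0.2]
width: 20.1
grasp_force: 0.0
```

```bash
python3 - <<'E'
from h import *
st();a=blue("t6",190,300,300,378);b,_=snap("side","s6")
cv2.imwrite("pics/c6.png",np.hstack([cv2.resize(a[130:290,260:410],(400,427),interpolation=2),cv2.resize(b[160:267,230:330],(400,428),interpolation=2)[:427]]))
p=cv2.imread("pics/top0.png");d=cv2.absdiff(a,p).max(2)
print("moved px: sm bottle",(d[260:285,262:285]>50).sum(),"lid",(d[205:236,402:448]>50).sum(),"wide",(d[130:163,320:350]>50).sum(),"small blk",(d[245:272,388:415]>50).sum())
E
```

```text
t 8.95 ee [ 376.82 -331.35  200.01] bar [-369.34 -143.78] yaw 21.370760084017707 toolz [ 0. -0. -1.] F [-0.75  0.55  0.18] w 20.142787787887954
area 1129 bar-frame rect ((-48.375877380371094, 3.7470645904541016), (60.90044021606445, 98.8507308959961), 89.91958618164062)
[[-97.84 -26.63]
 [  1.01 -26.77]
 [  1.09  34.13]
 [-97.76  34.27]]
moved px: sm bottle 0 lid 0 wide 1 small blk 0
```

View pics/c6.png

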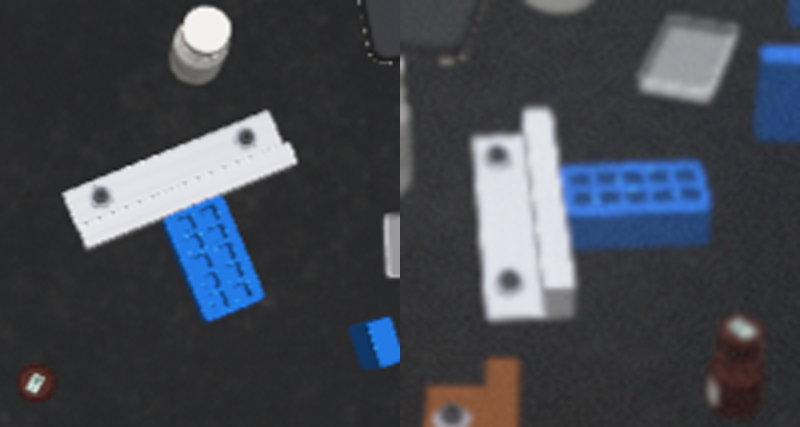

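The block's end is flush with the bar front in both views, along (165,222) to (222,198) in the left crop. It is square to within about 0.1°, near mid-bar, with its wells up, and the bottles and lid are unmoved.

```bash
python3 -c "
from workcell import ctrl
print(ctrl.close_job())"
```

```text
the job is handed in; nothing more can be done
None
```

The job is handed in: the larger cuvette block lies wells up with its end squarely against the aluminium stop bar, near the bar's middle, and the final pictures show the bottles and lid unmoved.

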